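# Set the long case in the drill jig

## Task

On the electronics bench, push the long metal case across the bench, without lifting it, into the corner of the drill jig, so that its long side lies flat against the jig's rail and its end is up against the end stop. Push the sliding jaw along the rail up against the case's other end, to hold it there. Do not pick anything up, and leave the square case, the tools and the other things on the bench where they are.

Things in the scene. Friction and masses are not known exactly. Their poses are not given: they have to be found in the camera images.
- jig: Aluminium drill jig screwed to the bench: an L of two bars, 24 mm high and 20 mm thick. Origin: the L's inner corner, at bench level. The rail runs from the corner along -y (310 mm long; its working face is the plane x = 0, the case's side is at x < 0). The end stop reaches from the corner 55 mm along -x; its working face is the plane y = 0. The jig's yaw and place vary; the rail is on the side away from the robot.
- jaw (a joint): Travel (m) of the jig's sliding jaw along the rail towards the end stop (jig +y): the gap between the jaw's face and the end stop is 0.25 minus this value. It starts at 0 to 0.04; 0.138 when closed on the long case's 112 mm length. The jaw stays where it is left; it needs about 3 N to slide, plus the case's friction.
- jaw_face (a point): Middle of the jaw's face that looks to the end stop, 16 mm above the bench, 27.5 mm out from the rail's face. The jaw is a dark steel block reaching 55 mm out from the rail (jig -x), 24 mm thick along the rail, its top 30.5 mm above the bench; its back, to be pushed, is the flat face 24 mm behind this point (jig -y). Axes as the jig's.
- long_case: Loose aluminium case, a closed box 60 mm (own x) by 112 mm (own y) by 32 mm high, 0.2 to 0.35 kg. Origin: centre of its underside. It starts lying on the bench on the robot's side of the rail, its long side turned by up to about 0.35 rad from the rail.
- square_case: Bystander: loose aluminium case 66 x 66 x 30 mm, origin at the centre of its underside.
- solder_spool: Bystander: solder spool standing on its flange, 60 mm in diameter, 44 mm high, origin at the centre of its underside.
- screwdriver: Bystander: screwdriver 150 mm long, lying along its own x behind the rail.
- circuit_board: Bystander: bare circuit board 90 (own x) x 55 x 4 mm, origin at the centre of its underside.
- flux_jar: Bystander: small white jar 40 mm in diameter, 45 mm high, origin at the centre of its underside.
- pliers: Bystander: yellow-handled pliers about 120 mm long, 13 mm high, lying along own x, origin at the pivot.

How it is judged:
At the end, for the whole second after the job is handed in: The long case rests on the bench in the jig's corner, its long side within 3 mm of the rail and parallel to it within 0.05 rad, its end within 3 mm of the end stop, and the jaw is slid up to within about 4 mm of its other end (jaw value 0.134 to 0.1415) (x of long_case in the frame of jig between -0.0335 and -0.027 m and y of long_case in the frame of jig between -0.0595 and -0.053 m and angle between the y axis of long_case and the y axis of jig, either way round below 0.05 rad and value of joint jaw between 0.134 and 0.1415 m and height (world z) of long_case below 0.004 m and angle between long_case's own z axis and vertical below 0.05 rad and linear speed of long_case below 0.01 m/s); the robot touches nothing.
It fails at once if the long case is lifted off the bench or tipped (height (world z) of long_case above 0.008 m or angle between long_case's own z axis and vertical above 0.2 rad).
It fails at once if another thing on the bench is moved by more than 20 mm (distance of any of square_case, solder_spool, screwdriver, circuit_board, flux_jar, pliers from where it was at the start of the episode above 0.02 m).
It also fails if it takes over 48 s, if anything falls off the work surface, if the arm or the gripper's body presses on something with over 40 N, if the wrist force passes 120 N, or if a joint passes its speed limit or range.

## Robot

A 6-joint arm with a two-finger parallel gripper is mounted at the origin on the work surface. World frame = base frame: x ahead of the robot, y to its left, z up, the work surface at z = 0. Lengths are in m, angles in rad, forces in N, time in s.
With the tool pointing down it reaches from about 0.425 to 0.95 m from the base axis. Payload 3.5 kg.
Tool frame: the origin (TCP) lies at the very end of the fingers, on their centre line; the grasp point (between the pads) lies 19 mm behind it; z points along the fingers, y is the line along which they close (so a half turn about z gives the same grasp; the last joint's range is limited). The gripper opens to 85 mm and grips with 20 to 120 N. Pads are 22 mm wide; open, the fingers measure 114 mm over their backs; the gripper's body (76 mm by 85 mm) begins 54 mm behind the grasp point. The pads swing forward as they close: fully open they stand 13 mm farther back than shut.
Start: joints at [-1.44, 0.286, 1.577, -0, 1.279, -0.15], TCP at [0.187, -0.649, 0.231] pointing down, gripper open.
Joint ranges: [-2.77, 2.77], [-0.9, 2.22], [0.21, 2.48], [-1.53, 4.67], [0.24, 2.81], [-2.84, 2.84]. Speed limits (rad/s): [2.79, 2.79, 3.14, 3.14, 3.14, 3.14].

## Interface

Orientations are given as a unit quaternion [x, y, z, w].
In Python, from plant import ctrl gives the robot as it stands.
- The arm moves only by the tool carry_out, never from a script. Its argument "deltas" is one flat list of numbers, 6 for each row, row after row: the shift along the tool's x, y, z in m, then the turn, a rotation vector about the tool's x, y, z in rad. A call has 1 to 5 rows; each row is the pose to reach, as a shift and turn from the pose commanded when the call began, along the tool's axes at that moment; what a row does not reach only later rows make up. A row lasts 1/8 s, in which the tool goes at most 62.5 mm and 10.7 degrees, less where a joint would pass 70% of its speed; a pose out of reach is approached as far as the arm can. A call with a gripper value outside its range is refused whole. "grip" is the opening in per cent of the stroke, from 0 (shut) to 100 (fully open), set as the call begins (left out, the last holds). The fingers move at their own pace and stop on an object; "grip_force" is the grip in N (left out, the last holds). Time passes only in rows, so rows that repeat a pose let the fingers close. It gives the time, the measured TCP pose, the force, the opening and the grip force at its end, in the units of the state.
- ctrl.get_state(): the state, without advancing time (a new reading comes with each control period).
- ctrl.read_camera(name): name is "scene" or "side" or "wrist"; returns (picture, depth): 384x512x3 uint8, red, green, blue; 384x512 float32, m along the optical axis (not along the pixel's ray), 0 where there is no reading.
- ctrl.camera_model(name): a dict with "intrinsics" (3x3 intrinsics, pixels), "extrinsics" (4x4, takes a point from world to camera coordinates); the wrist camera has in their place "hand_eye" (4x4, takes a point from camera to tool coordinates, whose origin is the TCP and whose axes are the flange's). Camera axes: x right, y down, z forward; pixel columns grow to the right and rows downward; lengths in m; the calibration is good to about 2 mm. A picture is of the moment at which its call begins: read the wrist's pose just before it. camera_model takes no time and is no camera call.
- ctrl.sign_off(): hands the job in; it is judged then, once.
Trained networks look in the newest picture that a camera, given by its name, has taken for a name from the list of things; names that differ only in an ending like _2 or _b are one class to them, and where a whole thing is asked for, a point or a joint stands for the part that bears it (a point fixed in the world has none). Each returns a list of dicts, best first, with "score" (0 to 1); they miss things now and then, are a little off and sometimes report something else, mostly with a low value. They report only what shows in the picture. A call takes as long as a camera call.
- ctrl.find_in(camera, query): "uv" ([column, row] in pixels, amid what is visible of it).
The state is a dict: "time": time; "qpos": joint angles; "dq": joint speeds; "joint_efforts": joint torques, N m; "eef_pos": TCP position; "tcp_rot": TCP orientation; "contact_force": force on the tool from outside, world axes, zero at the start; "wrist_torque": the same for the moment, N m; "opening": opening from 0.0 (shut) to 1.0 (fully open); "finger_force": force on a finger pad.
Only numpy, scipy, OpenCV 4.12 (cv2) and the standard library are available. Lean on these libraries where they do the work, as an engineer would, in place of code of your own. Each camera call takes 0.05 s, during which the arm holds its last target. There are 200 camera calls.

## Working session

There is one attempt and no reset: what is moved stays moved. The work goes in short steps, Python scripts to look and compute and a tool call to move; the robot and the scene stay as the last step left them, time stands still between calls to the robot, and variables do not carry over. Pictures are saved under pics/ and viewed, at most 10 in all, crops included, and the job is handed in when it is done.

Besides the shell and the picture viewer there is one more tool, called after "Request:" as name(argument=value, ...), one argument or row to a line, values as JSON. carry_out: Moves the arm, as the interface text tells. Its arguments: {"type":"object","properties":{"deltas":{"type":"array"},"grip":{"type":"number"},"grip_force":{"type":"number"}},"required":["deltas"]}

```bash
mkdir -p pics; ls; cat > h.py <<'E'
import numpy as np,cv2
from plant import ctrl
from scipy.spatial.transform import Rotation as R
def cloud(name):
    s=ctrl.get_state(); im,d=ctrl.read_camera(name); m=ctrl.camera_model(name); K=np.array(m['intrinsics'])
    v,u=np.mgrid[:384,:512]
    P=np.stack([(u-K[0,2])/K[0,0]*d,(v-K[1,2])/K[1,1]*d,d],-1)
    if name=='wrist':
        T=np.array(m['hand_eye']); P=P@T[:3,:3].T+T[:3,3]
        P=P@R.from_quat(s['tcp_rot']).as_matrix().T+s['eef_pos']
    else:
        T=np.linalg.inv(np.array(m['extrinsics'])); P=P@T[:3,:3].T+T[:3,3]
    P[d==0]=np.nan
    return im,P,s
E
python3 - <<'E'
from h import *
for c in ('scene','side'):
    im,P,s=cloud(c); cv2.imwrite(f'pics/{c}0.png',im[...,::-1]); np.save(f'{c}0.npy',P)
    for q in ['jig','jaw','long_case','square_case','solder_spool','screwdriver','circuit_board','flux_jar','pliers']:
        for r in ctrl.find_in(c,q)[:2]:
            u,v=np.round(r['uv']).astype(int); print(c,q,round(r['score'],2),u,v,P[v,u].round(3))
print(s)
E
```

```text
pics
scene jig 0.89 240 230 [ 0.653 -0.057  0.028]
scene jaw 0.87 200 229 [ 0.628 -0.141  0.03 ]
scene jaw 0.65 145 198 [ 0.481 -0.247  0.006]
scene long_case 0.86 244 183 [ 0.524 -0.014  0.033]
scene square_case 0.7 346 185 [0.594 0.216 0.03 ]
scene solder_spool 0.66 289 251 [0.744 0.025 0.042]
scene screwdriver 0.59 205 269 [ 0.727 -0.15   0.023]
scene circuit_board 0.56 146 197 [ 0.477 -0.244  0.004]
scene flux_jar 0.86 123 235 [ 0.605 -0.303  0.039]
scene flux_jar 0.67 348 182 [0.587 0.224 0.031]
scene pliers 0.78 350 227 [0.699 0.185 0.01 ]
side jig 0.64 230 207 [ 0.647 -0.001  0.007]
side jig 0.25 249 166 [ 0.616 -0.126  0.03 ]
side jaw 0.94 249 169 [ 0.617 -0.127  0.02 ]
side long_case 0.89 288 206 [0.516 0.014 0.031]
side square_case 0.95 249 294 [0.577 0.244 0.032]
side solder_spool 0.75 188 212 [0.725 0.06  0.045]
side solder_spool 0.46 232 206 [ 0.644 -0.012 -0.   ]
side screwdriver 0.55 207 165 [ 0.722 -0.13   0.025]
side circuit_board 0.67 303 153 [ 0.484 -0.224  0.004]
side flux_jar 0.73 289 206 [0.514 0.014 0.032]
side flux_jar 0.56 268 125 [ 0.581 -0.294  0.044]
side pliers 0.76 189 276 [0.698 0.194 0.006]
side pliers 0.68 289 204 [0.514 0.008 0.033]
{'time': 0.5, 'qpos': array([-1.44001923e+00,  2.86286062e-01,  1.57674635e+00, -1.45488313e-05,
        1.27858691e+00, -1.50016849e-01]), 'dq': array([-0.0011451 , -0.00133198,  0.00013205, -0.0016911 ,  0.00104457,
        0.00095083]), 'joint_efforts': array([-6.55021722e-04, -4.05461383e+01, -2.92555618e+01, -1.08570619e-04,
        1.12760499e-03,  1.24860058e-06]), 'eef_pos': array([ 0.18706508, -0.64852891,  0.23130903]), 'tcp_rot': array([ 9.90160230e-01,  1.39938266e-01, -6.83742179e-06, -1.34014143e-05]), 'contact_force': array([ 0.03308228, -0.30223443, -0.53757248]), 'wrist_torque': array([-0.02465369,  0.001054  , -0.08256975]), 'finger_force': 0.0, 'opening': 0.9991585390108563}
```

View pics/scene0.png

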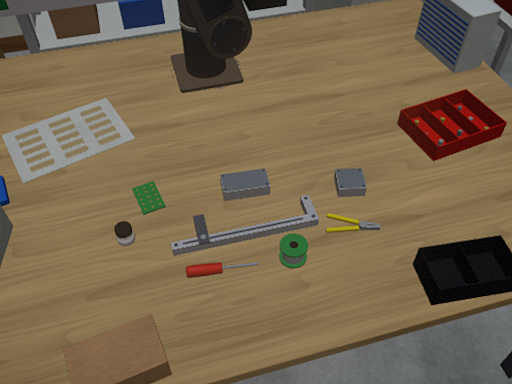

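View pics/side0.png

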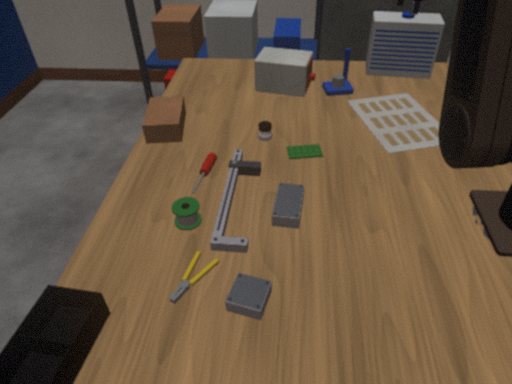

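```bash
python3 - <<'E'
from h import *
for c in ('scene','side'):
    P=np.load(c+'0.npy'); X=P.reshape(-1,3)
    # long case top
    cen={'scene':(.524,-.014),'side':(.516,.014)}[c]
    m=(abs(X[:,2]-.032)<.006)&(np.hypot(X[:,0]-.52,X[:,1])<.085)
    r=cv2.minAreaRect(X[m,:2].astype(np.float32)); print(c,'case',m.sum(),r,cv2.boxPoints(r).round(3).tolist())
    m=(abs(X[:,2]-.024)<.005)&(X[:,0]>.58)&(X[:,0]<.72)&(abs(X[:,1])<.26)
    # raster of heights
    H=np.full((40,110),np.nan)
    g=np.isfinite(X[:,2])&(X[:,2]>.016)&(X[:,0]>.44)&(X[:,0]<.76)&(abs(X[:,1])<.33)
    i=((X[g,0]-.44)/.008).astype(int); j=((.33-X[g,1])/.006).astype(int)
    for a,b,z in zip(i,j,X[g,2]): H[a,b]=np.nanmax([H[a,b],z])
    for a in range(40): print('%.3f '%(.44+.008*a)+''.join('.' if np.isnan(h) else chr(ord('0')+min(9,int(h*200))) for h in H[a]))
E
```

```text
scene case 945 ((0.5133103728294373, -0.011014129966497421), (0.11180035024881363, 0.06511422246694565), 84.8304672241211) [[0.47600001096725464, -0.06400000303983688], [0.5410000085830688, -0.07000000029802322], [0.5509999990463257, 0.041999999433755875], [0.4860000014305115, 0.04800000041723251]]
0.440 ..............................................................................................................
0.448 ..............................................................................................................
0.456 ..............................................................................................................
0.464 ..............................................................................................................
0.472 ...............................................................66.............................................
0.480 .................................................6.676666666767676............................................
0.488 ...............................................6776776677667777777..........................
[... 8158 characters left out ...]
.712 ............................................898899988....................34444454555554.......................
0.720 ...........................................99889988998...................3554555455555........................
0.728 ...........................................88889999998...........3.3.333.44545454444.4........................
0.736 ...........................................8999899999..........333........3...3...............................
0.744 ...........................................9999898898.........................................................
0.752 ............................................899898888.........................................................
```

The scene view shows the rail running from (175,247) to (318,220), with the stop at (308,208) and the jaw at (200,229). The case is at (245,184), with clear bench between it and the rail. The side view agrees. Next I'll fit the rail line.

```bash
python3 - <<'E'
from h import *
def show(n,q):
    r=cv2.minAreaRect(q[:,:2].astype(np.float32)); print(n,len(q),np.round(r[0],4),np.round(r[1],4),round(r[2],2),np.round(cv2.boxPoints(r),3).tolist())
for c in ('scene','side'):
    X=np.load(c+'0.npy').reshape(-1,3); X=X[np.isfinite(X[:,2])]
    x,y,z=X.T
    g=lambda z0,z1,x0,x1,y0,y1: X[(z>z0)&(z<z1)&(x>x0)&(x<x1)&(y>y0)&(y<y1)]
    q=g(.021,.029,.632,.68,-.2,.13); show('rail',q)
    q2=q[(q[:,1]<.09)&(q[:,1]>-.115)]
    # median edge of the rail per y-bin
    for y0 in np.arange(-.1,.09,.03):
        b=q2[(q2[:,1]>y0)&(q2[:,1]<y0+.03)]; 
        if len(b): print(round(y0+.015,3),b[:,0].min().round(4),b[:,0].max().round(4),b[:,0].mean().round(4))
    show('stop',g(.019,.029,.57,.63,.08,.15)); show('jaw',g(.026,.036,.57,.635,-.2,-.1))
E
```

```text
rail 1136 [ 0.6501 -0.0397] [0.0357 0.32  ] 0.04 [[0.6320000290870667, 0.11999999731779099], [0.6320000290870667, -0.20000000298023224], [0.6679999828338623, -0.20000000298023224], [0.6679999828338623, 0.11999999731779099]]
-0.085 0.6403 0.6647 0.6533
-0.055 0.6425 0.6641 0.6544
-0.025 0.6422 0.6655 0.6547
0.005 0.6424 0.6651 0.6551
0.035 0.644 0.665 0.6551
0.065 0.6445 0.6667 0.6564
0.095 0.6451 0.6677 0.6566
stop 118 [0.6089 0.1109] [0.0415 0.0214] 0.85 [[0.5879999995231628, 0.12099999934434891], [0.5879999995231628, 0.10000000149011612], [0.6299999952316284, 0.10000000149011612], [0.6290000081062317, 0.12200000137090683]]
jaw 192 [ 0.6093 -0.1386] [0.0238 0.0514] 89.14 [[0.5830000042915344, -0.15000000596046448], [0.6349999904632568, -0.1509999930858612], [0.6349999904632568, -0.12700000405311584], [0.5839999914169312, -0.12600000202655792]]
rail 882 [ 0.6501 -0.0384] [0.3233 0.0371] 89.69 [[0.6309999823570251, -0.20000000298023224], [0.6679999828338623, -0.20000000298023224], [0.6700000166893005, 0.12300000339746475], [0.6320000290870667, 0.12300000339746475]]
-0.085 0.6448 0.6653 0.6546
-0.055 0.6455 0.6655 0.6552
-0.025 0.6461 0.6662 0.6561
0.005 0.6463 0.6675 0.6565
0.035 0.6472 0.6675 0.657
0.065 0.6481 0.6681 0.6577
0.095 0.6486 0.6673 0.658
stop 157 [0.6119 0.1131] [0.0218 0.0353] 89.47 [[0.593999981880188, 0.10199999809265137], [0.6290000081062317, 0.10199999809265137], [0.6299999952316284, 0.12399999797344208], [0.593999981880188, 0.12399999797344208]]
jaw 129 [ 0.612  -0.1373] [0.0286 0.0459] 88.07 [[0.5889999866485596, -0.1509999930858612], [0.6340000033378601, -0.15199999511241913], [0.6349999904632568, -0.12399999797344208], [0.5899999737739563, -0.12200000137090683]]
```

Request:
carry_out(
  deltas=[0.051,-0.037,0.006,0,0,0.06,0.102,-0.074,0.012,0,0,0.12,0.153,-0.111,0.018,0,0,0.18,0.204,-0.148,0.024,0,0,0.24,0.254,-0.186,0.03,0,0,0.3],
  grip=55,
)

```text
time: 1.62
eef_pos: [0.3784, -0.4009, 0.2019]
tcp_rot: [1.0, -0.011, 0.0, 0.0]
contact_force: [-0.7, -0.5, 1.0]
opening: 0.55
finger_force: 0.0
```

Request:
carry_out(
  deltas=[0.015,-0.06,0.006,0,0,0,0.03,-0.12,0.012,0,0,0,0.045,-0.18,0.018,0,0,0,0.055,-0.24,0.024,0,0,0,0.06,-0.3,0.03,0,0,0],
)

```text
time: 2.25
eef_pos: [0.4435, -0.1018, 0.172]
tcp_rot: [1.0, -0.01, 0.001, 0.0]
contact_force: [0.7, -0.1, -0.8]
opening: 0.548
finger_force: 0.0
```

```bash
python3 - <<'E'
from h import *
im,P,s=cloud('wrist'); cv2.imwrite('pics/w0.png',im[...,::-1]); print(s['eef_pos'],s['tcp_rot'])
X=P.reshape(-1,3); X=X[np.isfinite(X[:,2])]; print(X.min(0),X.max(0))
x,y,z=X.T
m=(abs(z-.032)<.005)&(abs(x-.515)<.06)&(abs(y+.01)<.09)
if m.sum()>50: r=cv2.minAreaRect(X[m,:2].astype(np.float32)); print(r,cv2.boxPoints(r).round(4).tolist())
E
```

```text
[ 0.44346322 -0.10182843  0.17200266] [ 9.99952916e-01 -9.67465388e-03  7.09523578e-04  2.53804864e-04]
[ 0.11507271 -0.48058418 -0.00290007] [0.63237225 0.27849416 0.27504504]
((0.5139006972312927, -0.011680983006954193), (0.112269327044487, 0.06000857427716255), 84.7031478881836) [[0.4787999987602234, -0.06480000168085098], [0.5386000275611877, -0.07029999792575836], [0.5490000247955322, 0.0414000004529953], [0.48919999599456787, 0.04699999839067459]]
```

Request:
carry_out(
  deltas=[0,-0.045,0.03,0,0,0,0,-0.09,0.07,0,0,0,0,-0.09,0.125,0,0,0,0,-0.09,0.162,0,0,0,0,-0.09,0.162,0,0,0],
)

```text
time: 2.92
eef_pos: [0.4421, -0.0129, 0.0072]
tcp_rot: [1.0, -0.009, -0.004, -0.001]
contact_force: [-0.3, 0.0, -0.4]
opening: 0.551
finger_force: 0.0
```

Request:
carry_out(
  deltas=[0.02,0,0,0,0,0,0.045,0,0,0,0,0,0.07,0,0,0,0,0,0.092,0,0,0,0,0,0.11,0,0,0,0,0],
)

```text
time: 3.55
eef_pos: [0.5562, -0.0163, 0.0121]
tcp_rot: [1.0, -0.01, 0.0, 0.0]
contact_force: [-4.5, -0.0, 2.8]
opening: 0.548
finger_force: 2.0
```

Request:
carry_out(
  deltas=[0.008,0,0,0,0,0,0.014,0,0,0,0,0,0.019,0,0,0,0,0,0.023,0,0,0,0,0,0.025,0,0,0,0,0],
)

```text
time: 4.18
eef_pos: [0.5741, -0.016, 0.0089]
tcp_rot: [1.0, -0.009, -0.008, -0.0]
contact_force: [-19.8, -2.0, 14.3]
opening: 0.551
finger_force: 10.1
```

Request:
carry_out(
  deltas=[-0.01,0,0,0,0,0,-0.035,0,0,0,0,0,-0.035,0,-0.05,0,0,0,-0.035,0.03,-0.105,0,0,0,-0.035,0.08,-0.14,0,0,0],
  grip=0,
)

```text
time: 4.8
eef_pos: [0.5452, -0.0958, 0.1532]
tcp_rot: [1.0, -0.008, 0.004, 0.001]
contact_force: [0.7, -0.2, -0.1]
opening: -0.001
finger_force: 0.0
```

```bash
cat > m.py <<'E'
from h import *
import sys
def show(n,q):
    if len(q)<30: print(n,len(q));return
    r=cv2.minAreaRect(q[:,:2].astype(np.float32)); print(n,len(q),np.round(r[0],4),np.round(r[1],4),round(r[2],2),np.round(cv2.boxPoints(r),4).tolist())
for c in sys.argv[1:]:
    im,P,s=cloud(c); print(c,s['eef_pos'],s['tcp_rot']); cv2.imwrite(f"pics/{c}{s['time']:.2f}.png",im[...,::-1])
    X=P.reshape(-1,3); X=X[np.isfinite(X[:,2])]; x,y,z=X.T
    g=lambda z0,z1,x0,x1,y0,y1: X[(z>z0)&(z<z1)&(x>x0)&(x<x1)&(y>y0)&(y<y1)]
    show('case',g(.029,.037,.56,.655,-.10,.115))
    show('jaw',g(.026,.036,.57,.635,-.22,-.09))
    q=g(.019,.0275,.64,.68,-.2,.13)
    for y0 in np.arange(-.12,.12,.04):
        b=q[(q[:,1]>y0)&(q[:,1]<y0+.04)]
        if len(b)>10: print('rail',round(y0+.02,3),b[:,0].min().round(4),b[:,0].max().round(4),len(b))
    show('stop',g(.019,.0275,.57,.63,.08,.15))
E
python3 m.py wrist scene; ls pics
```

```text
wrist [ 0.5451532  -0.09582191  0.15323656] [ 9.99959144e-01 -8.21353477e-03  3.66375515e-03  9.08871200e-04]
case 7571 [ 0.6152 -0.0122] [0.1122 0.0592] 89.12 [[0.5846999883651733, -0.06790000200271606], [0.6438999772071838, -0.06880000233650208], [0.6456000208854675, 0.04340000078082085], [0.5863999724388123, 0.04430000111460686]]
jaw 1306 [ 0.6111 -0.1395] [0.0243 0.0477] 88.79 [[0.5870000123977661, -0.15109999477863312], [0.6345999836921692, -0.15209999680519104], [0.635200023651123, -0.12780000269412994], [0.5874999761581421, -0.12680000066757202]]
rail -0.1 0.6427 0.6638 984
rail -0.06 0.6413 0.6642 956
rail -0.02 0.6458 0.6648 935
rail 0.02 0.6463 0.6655 935
rail 0.06 0.6462 0.6671 981
rail 0.1 0.64 0.6676 1175
stop 900 [0.6114 0.1106] [0.0224 0.0375] 89.18 [[0.5924000144004822, 0.09960000216960907], [0.6299999952316284, 0.09910000115633011], [0.630299985408783, 0.12150000035762787], [0.5928000211715698, 0.12210000306367874]]
scene [ 0.5478819  -0.10277578  0.15854088] [ 0.99990877 -0.01019014  0.0075932   0.00457695]
case 1039 [0.6156 0.0233] [0.1814 0.0637] 88.63 [[0.58160001039505, -0.06669999659061432], [0.6452999711036682, -0.0681999996304512], [0.6496000289916992, 0.11320000141859055], [0.5859000086784363, 0.11469999700784683]]
jaw 190 [ 0.6102 -0.1385] [0.0239 0.0491] 89.34 [[0.5855000019073486, -0.1501999944448471], [0.6345999836921692, -0.15070000290870667], [0.6348999738693237, -0.12690000236034393], [0.5857999920845032, -0.12630000710487366]]
rail -0.1 0.6414 0.6643 146
rail -0.06 0.6403 0.6652 155
rail -0.02 0.6404 0.6657 162
rail 0.02 0.6421 0.6665 156
rail 0.06 0.6427 0.6664 139
rail 0.1 0.6401 0.6687 156
stop 111 [0.6094 0.1111] [0.0204 0.0406] 89.27 [[0.5889000296592712, 0.10119999945163727], [0.6294999718666077, 0.1006999984383583], [0.629800021648407, 0.12099999934434891], [0.5892000198364258, 0.12160000205039978]]
scene0.png
scene4.85.png
side0.png
w0.png
wrist4.80.png
```

Request:
carry_out(
  deltas=[0.03,0.04,0,0,0,0,0.069,0.086,0.0,0,0,0,0.069,0.086,0.055,0,0,0,0.069,0.086,0.105,0,0,0,0.069,0.086,0.145,0,0,0],
)

```text
time: 5.52
eef_pos: [0.6096, -0.1818, 0.0012]
tcp_rot: [1.0, -0.01, -0.001, -0.001]
contact_force: [1.3, 0.1, -0.5]
opening: 0.001
finger_force: 0.0
```

Request:
carry_out(
  deltas=[0,0,0,0,0,0],
)

```text
time: 5.65
eef_pos: [0.6107, -0.1822, 0.0027]
tcp_rot: [1.0, -0.01, 0.0, -0.0]
contact_force: [0.2, -0.2, -0.2]
opening: -0.001
finger_force: 0.0
```

Request:
carry_out(
  deltas=[0.004,-0.01,-0.011,0,0,0,0.004,-0.035,-0.011,0,0,0,0.004,-0.06,-0.011,0,0,0,0.004,-0.085,-0.011,0,0,0,0.004,-0.105,-0.011,0,0,0],
)

```text
time: 6.28
eef_pos: [0.6187, -0.0775, 0.0174]
tcp_rot: [1.0, -0.009, 0.003, 0.002]
contact_force: [2.6, -7.9, -1.2]
opening: -0.002
finger_force: 3.4
```

Request:
carry_out(
  deltas=[0,-0.007,0,0,0,0,0,-0.013,0,0,0,0,0,-0.018,0,0,0,0,0,-0.022,0,0,0,0,0,-0.022,0,0,0,0],
)

```text
time: 6.9
eef_pos: [0.6188, -0.0558, 0.0173]
tcp_rot: [1.0, -0.009, 0.003, 0.001]
contact_force: [2.3, -3.7, 1.2]
opening: -0.0
finger_force: 1.9
```

Not at the stop yet, so I'll press on in small steps.

Request:
carry_out(
  deltas=[0,-0.002,0,0,0,0,0,-0.004,0,0,0,0,0,-0.005,0,0,0,0,0,-0.006,0,0,0,0,0,-0.006,0,0,0,0],
)

```text
time: 7.52
eef_pos: [0.6189, -0.0506, 0.0173]
tcp_rot: [1.0, -0.009, 0.002, 0.001]
contact_force: [2.6, -5.3, 2.2]
opening: -0.002
finger_force: 2.7
```

Request:
carry_out(
  deltas=[0,-0.002,0,0,0,0,0,-0.003,0,0,0,0,0,-0.004,0,0,0,0,0,-0.004,0,0,0,0],
)

```text
time: 8.02
eef_pos: [0.619, -0.0483, 0.0173]
tcp_rot: [1.0, -0.009, 0.002, 0.003]
contact_force: [2.6, -10.8, 1.6]
opening: -0.005
finger_force: 5.2
```

Request:
carry_out(
  deltas=[0,-0.002,0,0,0,0,0,-0.003,0,0,0,0,0,-0.003,0,0,0,0],
)

```text
time: 8.4
eef_pos: [0.6191, -0.0481, 0.0174]
tcp_rot: [1.0, -0.008, 0.003, 0.005]
contact_force: [1.2, -18.5, 1.0]
opening: -0.002
finger_force: 9.1
```

Position is now hard-stopped: the force rises with no travel. I'll back off, rise and check from above.

Request:
carry_out(
  deltas=[0,0.01,0,0,0,0,0,0.03,0,0,0,0,0,0.03,-0.05,0,0,0,-0.02,0.03,-0.1,0,0,0,-0.07,0.03,-0.14,0,0,0],
)

```text
time: 9.02
eef_pos: [0.5487, -0.0719, 0.1572]
tcp_rot: [1.0, -0.009, 0.001, -0.0]
contact_force: [0.6, -0.3, 1.9]
opening: -0.002
finger_force: 0.0
```

Request:
carry_out(
  deltas=[0,0,0,0,0,0,0,0,0,0,0,0],
)

```text
time: 9.28
eef_pos: [0.5476, -0.0714, 0.1541]
tcp_rot: [1.0, -0.01, -0.0, -0.0]
contact_force: [0.0, 0.8, -1.0]
opening: -0.003
finger_force: 0.0
```

```bash
sed -i 's/-.10,.115/-.01,.0945/; s/.57,.635,-.22,-.09/.57,.635,-.06,-.017/' m.py; python3 m.py wrist; ls pics
```

```text
wrist [ 0.547635  -0.0714181  0.1540895] [ 9.99953278e-01 -9.65645892e-03 -2.53207754e-04 -3.62098539e-04]
case 7075 [0.6165 0.0423] [0.1054 0.0595] 88.93 [[0.5857999920845032, -0.009800000116229057], [0.6452999711036682, -0.010900000110268593], [0.6471999883651733, 0.09449999779462814], [0.5878000259399414, 0.09560000151395798]]
jaw 961 [ 0.6126 -0.0266] [0.0191 0.0447] 89.99 [[0.5903000235557556, -0.03620000183582306], [0.6349999904632568, -0.03620000183582306], [0.6349999904632568, -0.017000000923871994], [0.5903000235557556, -0.017000000923871994]]
rail -0.1 0.6429 0.6629 983
rail -0.06 0.6436 0.6636 965
rail -0.02 0.6407 0.6654 380
rail 0.02 0.6459 0.6661 949
rail 0.06 0.6475 0.6669 934
rail 0.1 0.64 0.6676 1048
stop 595 [0.6116 0.1123] [0.0165 0.0367] 89.18 [[0.5931000113487244, 0.10429999977350235], [0.629800021648407, 0.10379999876022339], [0.6301000118255615, 0.12030000239610672], [0.5932999849319458, 0.12080000340938568]]
scene0.png
scene4.85.png
side0.png
w0.png
wrist4.80.png
wrist9.28.png
```

View pics/wrist9.28.png

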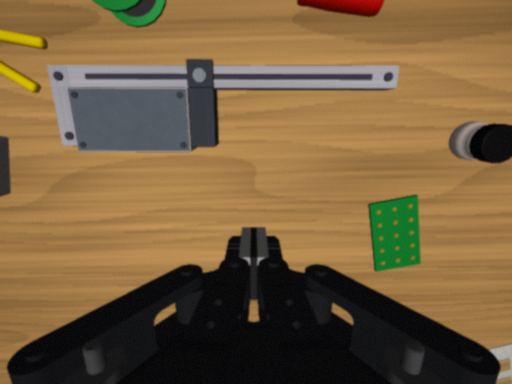

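The wrist view shows the case seated in the corner, at pixels (72–190, 88–150). The rail is along its top edge, the stop on its left, and the jaw (190–216) against its right end. The measured positions agree to about 1 mm, the force showed a hard stop, and the other things look untouched.

```bash
python3 -c "
from plant import ctrl
print(ctrl.sign_off())"
```

```text
the job is handed in; nothing more can be done
None
```

The job is handed in: I pushed the long case into the jig's corner and closed the jaw on its other end, measuring about 1 mm from the target; the sign-off gave no verdict.

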